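# Charge a mill jar with grinding balls

## Task

Take the steel scoop by its bowl, bring it right out from under the white riser and lay it flat on the bench, then take it again by its grey handle. With it scoop at least three of the white grinding balls out of the grey tray in one go and tip them into the porcelain jar, without the fingers touching the balls. Finish with the scoop laid flat on the bench, empty and clear of the riser, every ball in the jar or the tray, and leave the jar, the bottle, the tub and the pot standing where they are.

Things in the scene. Friction and masses are not known exactly. Their poses are not given: they have to be found in the camera images.
- scoop: flat-bottomed steel scoop with a level grey handle, 205 mm long, 180 g; stands steadily on its bowl. Origin: centre of the bowl's underside; x to the open nose, z up. Bowl 90 long (x -45 to 45), 64 wide outside (y), floor 2.5 thick, side walls 3 thick, 34 high, from x -45 to 20 only, so the floor juts out 25 as a flat lip; back wall 40 high, no front wall. At the start its handle is tucked about 100 mm under the riser
- scoop_bowl (a point): point in the scoop's bowl, 15 mm above the scoop's origin
- scoop_grip (a point): middle of the handle's grip, at (-85, 0, 54) mm in the scoop's frame. The handle is a straight flat-sided bar along the scoop's x, from x -160 to -45, 20 wide (y), 14 high (z 47 to 61)
- scoop_butt (a point): free end of the handle, at (-160, 0, 54) mm in the scoop's frame
- riser: fixed white bench riser like a low tunnel, 170 long (x), 130 wide (y), 78 high, roof 10 thick, inner width 110, inner height 68; open only at its +x end, 85 mm from the origin, towards which the scoop comes out. Origin: centre of its footprint on the bench, z up
- tray: fixed open grey plastic tray, long in x (x -109 to 125), 88 wide (y), inside 80 wide. Origin on its underside, z up. Floor 4 thick, level from x -105 to 85; then it slopes up at 45 degrees to the far end wall (+x), 66 high. Near end wall (-x) 22 high, side walls 46 high, walls 4 thick. The balls start at x -6 to 90; the rest of the floor towards -x is empty, with room for the scoop's bowl
- ball0_center (a point): centre of white ceramic grinding ball 0, 28 mm diameter, 41 g, one of five alike loose in the tray; rolls freely
- ball1_center (a point): centre of white ceramic grinding ball 1, 28 mm diameter, 41 g, one of five alike loose in the tray; rolls freely
- ball2_center (a point): centre of white ceramic grinding ball 2, 28 mm diameter, 41 g, one of five alike loose in the tray; rolls freely
- ball3_center (a point): centre of white ceramic grinding ball 3, 28 mm diameter, 41 g, one of five alike loose in the tray; rolls freely
- ball4_center (a point): centre of white ceramic grinding ball 4, 28 mm diameter, 41 g, one of five alike loose in the tray; rolls freely
- jar: open round white porcelain mill jar, loose, 0.9 kg, outer diameter 124, 75 high, wall 6 thick (mouth 112 wide), base 8 thick. Origin: centre of its underside, z up
- jar_mid (a point): point on the jar's axis, 35 mm above its underside
- amber: bystander: amber glass bottle, 68 diameter, 150 high, origin at the centre of its underside
- tub: bystander: white plastic tub with lid, 60 diameter, 90 high, origin at the centre of its underside
- pot: bystander: small white plastic pot with lid, 56 diameter, 70 high, standing on the riser, origin at the centre of its underside
Mind the look-alikes: they are no part of the job. Leave any purple look-alike of the jar alone.

How it is judged (in metres and radians):
On the way, in this order (a step that is already met when the one before it is completed fails the run):
1. the scoop, held by its bowl, is wholly out from under the riser (x of scoop_butt in the frame of riser above 0.09 m and contact force between the fingers and scoop above 0.5 N and distance between the grasp point and scoop_bowl below 0.065 m), for 0.1 s.
2. the scoop lies flat on the bench, out of the riser and let go (x of scoop_butt in the frame of riser above 0.09 m and contact force between the fingers and scoop below 0.1 N and height (world z) of scoop_bowl between 0.01 and 0.0175 m and angle between scoop's own z axis and vertical below 0.1 rad and linear speed of scoop below 0.03 m/s), for 0.2 s.
3. the scoop, held by its handle and raised clear, carries at least three balls in its bowl (contact force between the fingers and scoop above 0.5 N and distance between the grasp point and scoop_grip below 0.065 m and height (world z) of scoop_bowl above 0.06 m and (distance between each of ball0_center, ball1_center, ball2_center and scoop_bowl below 0.052 m or distance between each of ball0_center, ball1_center, ball3_center and scoop_bowl below 0.052 m or distance between each of ball0_center, ball1_center, ball4_center and scoop_bowl below 0.052 m or distance between each of ball0_center, ball2_center, ball3_center and scoop_bowl below 0.052 m or distance between each of ball0_center, ball2_center, ball4_center and scoop_bowl below 0.052 m or distance between each of ball0_center, ball3_center, ball4_center and scoop_bowl below 0.052 m or distance between each of ball1_center, ball2_center, ball3_center and scoop_bowl below 0.052 m or distance between each of ball1_center, ball2_center, ball4_center and scoop_bowl below 0.052 m or distance between each of ball1_center, ball3_center, ball4_center and scoop_bowl below 0.052 m or distance between each of ball2_center, ball3_center, ball4_center and scoop_bowl below 0.052 m)), for 0.2 s.
4. at least three balls are in the jar ((distance between each of ball0_center, ball1_center, ball2_center and jar_mid below 0.058 m or distance between each of ball0_center, ball1_center, ball3_center and jar_mid below 0.058 m or distance between each of ball0_center, ball1_center, ball4_center and jar_mid below 0.058 m or distance between each of ball0_center, ball2_center, ball3_center and jar_mid below 0.058 m or distance between each of ball0_center, ball2_center, ball4_center and jar_mid below 0.058 m or distance between each of ball0_center, ball3_center, ball4_center and jar_mid below 0.058 m or distance between each of ball1_center, ball2_center, ball3_center and jar_mid below 0.058 m or distance between each of ball1_center, ball2_center, ball4_center and jar_mid below 0.058 m or distance between each of ball1_center, ball3_center, ball4_center and jar_mid below 0.058 m or distance between each of ball2_center, ball3_center, ball4_center and jar_mid below 0.058 m)), for 0.2 s.
At the end, for the whole second after the job is handed in: at least three balls are in the jar and every other ball is in the tray; the scoop lies flat (within 0.1 rad, standing on the bench top), empty, still and let go on the bench, wholly out of the riser; the jar stands upright (all of step 2 and (distance between each of ball0_center, ball1_center, ball2_center and jar_mid below 0.058 m or distance between each of ball0_center, ball1_center, ball3_center and jar_mid below 0.058 m or distance between each of ball0_center, ball1_center, ball4_center and jar_mid below 0.058 m or distance between each of ball0_center, ball2_center, ball3_center and jar_mid below 0.058 m or distance between each of ball0_center, ball2_center, ball4_center and jar_mid below 0.058 m or distance between each of ball0_center, ball3_center, ball4_center and jar_mid below 0.058 m or distance between each of ball1_center, ball2_center, ball3_center and jar_mid below 0.058 m or distance between each of ball1_center, ball2_center, ball4_center and jar_mid below 0.058 m or distance between each of ball1_center, ball3_center, ball4_center and jar_mid below 0.058 m or distance between each of ball2_center, ball3_center, ball4_center and jar_mid below 0.058 m) and (distance between ball0_center and jar_mid below 0.058 m or (x of ball0_center in the frame of tray between -0.11 and 0.125 m and y of ball0_center in the frame of tray between -0.046 and 0.046 m and z of ball0_center in the frame of tray below 0.055 m)) and (distance between ball1_center and jar_mid below 0.058 m or (x of ball1_center in the frame of tray between -0.11 and 0.125 m and y of ball1_center in the frame of tray between -0.046 and 0.046 m and z of ball1_center in the frame of tray below 0.055 m)) and (distance between ball2_center and jar_mid below 0.058 m or (x of ball2_center in the frame of tray between -0.11 and 0.125 m and y of ball2_center in the frame of tray between -0.046 and 0.046 m and z of ball2_center in the frame of tray below 0.055 m)) and (distance between ball3_center and jar_mid below 0.058 m or (x of ball3_center in the frame of tray between -0.11 and 0.125 m and y of ball3_center in the frame of tray between -0.046 and 0.046 m and z of ball3_center in the frame of tray below 0.055 m)) and (distance between ball4_center and jar_mid below 0.058 m or (x of ball4_center in the frame of tray between -0.11 and 0.125 m and y of ball4_center in the frame of tray between -0.046 and 0.046 m and z of ball4_center in the frame of tray below 0.055 m)) and angle between jar's own z axis and vertical below 0.1 rad); the robot touches nothing.
It fails at once if the fingers touch a ball (contact force between the fingers and ball0 above 0.3 N or contact force between the fingers and ball1 above 0.3 N or contact force between the fingers and ball2 above 0.3 N or contact force between the fingers and ball3 above 0.3 N or contact force between the fingers and ball4 above 0.3 N).
It fails at once if the jar is shoved more than 40 mm or tipped more than 0.35 rad (distance of jar from where it was at the start of the episode above 0.04 m or angle between jar's own z axis and vertical above 0.35 rad).
It fails at once if a bystander (bottle, tub or pot) is shoved more than 30 mm or knocked over (distance of any of amber, tub, pot from where it was at the start of the episode above 0.03 m or angle between any of amber, tub, pot's own z axis and vertical above 0.35 rad).
It also fails if it takes over 72 s, if anything falls off the work surface, if the arm or the gripper's body presses on something with over 40 N, if the wrist force passes 120 N, or if a joint passes its speed limit or range.

## Robot

A 6-joint arm with a two-finger parallel gripper is mounted at the origin on the work surface. World frame = base frame: x ahead of the robot, y to its left, z up, the work surface at z = 0. Lengths are in m, angles in degrees, forces in N, time in s.
With the tool pointing down it reaches from about 0.375 to 0.75 m from the base axis. Payload 9 kg.
Tool frame: the origin (TCP) lies at the very end of the fingers, on their centre line; the grasp point (between the pads) lies 19 mm behind it; z points along the fingers, x is the direction in which the jaws open and shut, and the axes are right-handed (so a half turn about z gives the same grasp; the last joint's range is limited). The gripper opens to 85 mm and grips with 20 to 120 N. Pads are 22 mm wide; open, the fingers measure 114 mm over their backs; the gripper's body (76 mm by 85 mm) begins 54 mm behind the grasp point. The pads swing forward as they close: fully open they stand 13 mm farther back than shut.
Start: joints at [50.896, 5.964, 5.575, 89.605, 0, 77.527], TCP at [0.269, 0.536, 0.231] pointing down, gripper open.
Joint ranges: [-171.21, 171.21], [-48.23, 106.86], [-62.78, 66.21], [-105.2, 120.99], [-86.42, 89.51], [-180, 180]. Speed limits (degrees/s): [127.2, 127.2, 147.25, 180, 180, 180].

## Interface

Orientations are given as a 3x3 rotation matrix whose columns are the frame's x, y, z axes.
In Python, from cell import monitor, optics, order gives the robot as it stands.
- The arm moves only by the shell command python3 -m crank 'ROWS' [FORCE]. ROWS is JSON, a list that holds one entry, the list of rows, each a list of 5 numbers: the shift along the world's x, y, z in m, then the turn about the world's z in rad, then the opening, from -1 (shut) to 1 (fully open), so that 0 is half open. A call has exactly 8 rows; each row is the pose to reach, as a shift and turn from the pose measured when the call began; what a row does not reach only later rows make up. A row lasts 1/10 s, in which the tool goes at most 50 mm and 8.59 degrees, less where a joint would pass 70% of its speed; a pose out of reach is approached as far as the arm can. A call with a gripper value outside its range is refused whole. The fingers move at their own pace and stop on an object; FORCE is the grip in N (left out, the last holds). Time passes only in rows, so rows that repeat a pose let the fingers close, or fill a call up. It gives the time, the measured TCP pose, the force and the opening at its end, in the units of the state.
- monitor.get_obs(): the state, without advancing time (a new reading comes with each control period).
- optics.grab_frame(name): name is "scene" or "top"; returns a dict with "color" (384x512x3 uint8, blue, green, red), "z_map" (384x512 float32, m along the optical axis (not along the pixel's ray), 0 where there is no reading), "intrinsics" (3x3 intrinsics, pixels), "dist_coeffs" ([k1, k2, p1, p2, k3] as OpenCV has them; the pictures are not rectified), "world_to_cam" (4x4, takes a point from world to camera coordinates). Camera axes: x right, y down, z forward; pixel columns grow to the right and rows downward; lengths in m; the calibration is good to about 2 mm. A picture is of the moment at which its call begins.
- order.close_job(): hands the job in, once; it reports no verdict.
The state is a dict: "t": time; "joint_pos": joint angles; "qvel": joint speeds; "joint_efforts": joint torques, N m; "ee_pos": TCP position; "orientation": TCP orientation; "wrist_force": force on the tool from outside, world axes, zero at the start; "moment": the same for the moment, N m; "gripper_width": finger opening in m.
Only numpy, scipy, OpenCV 4.12 (cv2) and the standard library are available. Lean on these libraries where they do the work, as an engineer would, in place of code of your own. Each camera call takes 0.05 s, during which the arm holds its last target. There are 200 camera calls.

## Working session

There is one attempt and no reset: what is moved stays moved. The work goes in short steps, Python scripts to look and compute and a shell command to move; the robot and the scene stay as the last step left them, time stands still between calls to the robot, and variables do not carry over. Pictures are saved under pics/ and viewed, about 8 in all and at most 12, crops included, and the job is handed in when it is done.

```bash
mkdir -p pics; ls; cat > h.py <<'E'
import numpy as np, cv2
from cell import monitor, optics, order
def grab(n):
    f=optics.grab_frame(n); f={k:(np.array(v) if not isinstance(v,np.ndarray) else v) for k,v in f.items()}; return f
def cloud(f):
    K=f["intrinsics"];z=f["z_map"];h,w=z.shape
    u,v=np.meshgrid(np.arange(w),np.arange(h))
    p=cv2.undistortPoints(np.stack([u,v],-1).reshape(-1,1,2).astype(np.float64),K,f["dist_coeffs"].astype(float)).reshape(h,w,2)
    c=np.dstack([p[...,0]*z,p[...,1]*z,z]); T=np.linalg.inv(f["world_to_cam"])
    P=c@T[:3,:3].T+T[:3,3]; P[z==0]=np.nan; return P
E
python3 - <<'E'
from h import *
for n in("top","scene"):
    f=grab(n); cv2.imwrite(f"pics/{n}0.png",f["color"]); np.savez(f"{n}0.npz",P=cloud(f),**f)
o=monitor.get_obs();print(o["t"],o["ee_pos"],o["orientation"],o["gripper_width"])
E
```

```text
pics
0.1 [0.26874203 0.53613731 0.2306298 ] [[ 4.48262038e-01  8.93901911e-01 -7.20638329e-04]
 [ 8.93901538e-01 -4.48262541e-01 -8.56547468e-04]
 [-1.08870459e-03 -2.60221997e-04 -9.99999374e-01]] 0.08555839197427853
```

View pics/top0.png

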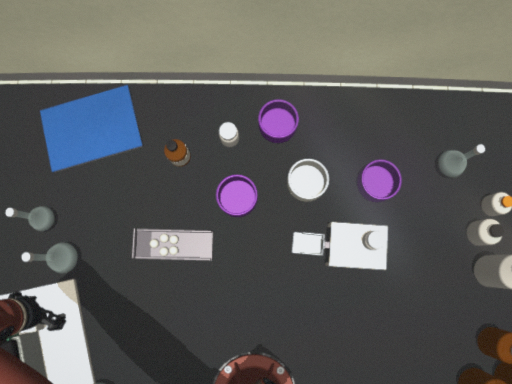

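View pics/scene0.png

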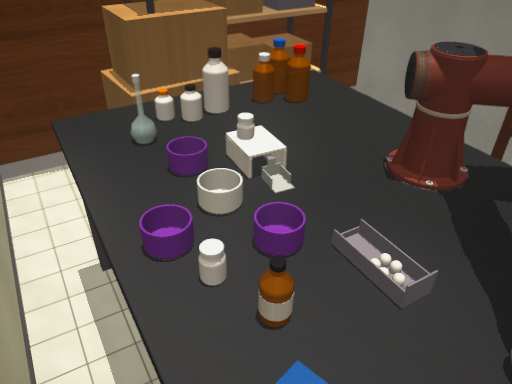

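The top view shows the white jar at (308,180); the three purple bowls at (279,120), (237,195) and (381,180) are look-alikes. The scoop bowl is at (308,244), its handle under the riser at (358,246) with the pot at (374,240). The tray is at (172,245) with five balls at its left part, the bottle at (177,152) and the tub at (229,133). Next come enlarged crops and metric fits.

```bash
python3 - <<'E'
from h import *
d=np.load("top0.npz");P=d["P"];c=d["color"]
a=cv2.resize(c[150:275,285:395],None,fx=5,fy=5,interpolation=cv2.INTER_CUBIC)
b=cv2.resize(c[215:275,125:220],None,fx=6,fy=6,interpolation=cv2.INTER_CUBIC)
print(a.shape,b.shape)
cv2.imwrite("pics/c1.png",a[:600]);cv2.imwrite("pics/c2.png",b)
def box(n,r0,r1,c0,c1,zl,zh):
    Q=P[r0:r1,c0:c1].reshape(-1,3);Q=Q[(Q[:,2]>zl)&(Q[:,2]<zh)]
    r=cv2.minAreaRect((Q[:,:2]*1000).astype(np.float32));print(n,len(Q),np.round(r[0],1),np.round(r[1],1),round(r[2],2),"zmed",np.round(np.median(Q[:,2])*1000,1),"mean",np.round(Q.mean(0)*1000,1))
box("riser",215,275,322,395,.065,.090)
box("scoopwall",225,262,285,328,.022,.050)
box("scoop all",225,262,285,328,.006,.050)
box("tray",220,270,125,220,.015,.08)
box("tray all",220,270,125,220,.002,.08)
box("jar",150,210,280,335,.068,.085)
box("pot",225,255,360,388,.13,.17)
box("amber",130,175,155,195,.03,.2)
box("tub",115,150,215,242,.08,.1)
for p in [(10,10),(120,300),(300,308),(300,100)]: print(p,P[p])
E
```

```text
(625, 550, 3) (360, 570, 3)
riser 2139 [ 454.6 -293.8] [189.2 131. ] 86.37 zmed 77.1 mean [ 452.  -293.5   77.1]
scoopwall 79 [ 460.4 -170.7] [62.2 64.8] 84.63 zmed 33.9 mean [ 460.9 -180.7   34.4]
scoop all 137 [ 469.3 -164.6] [ 99.3 112.3] 83.44 zmed 29.0 mean [ 462.9 -174.7   24. ]
tray 955 [449.1 253.3] [ 88.8 235.7] 0.09 zmed 29.8 mean [452.  295.8  33.6]
tray all 2327 [450.4 264.8] [153.2 298.9] 1.47 zmed 7.4 mean [450.3 266.9  16.7]
jar 252 [ 654.6 -154. ] [121.3 121.9] 0.65 zmed 74.0 mean [ 653.8 -154.5   73.9]
pot 256 [ 469. -339.] [47.9 48.7] 69.18 zmed 146.8 mean [ 469.3 -338.4  146.6]
amber 505 [730.  248.8] [63.2 68.2] 43.79 zmed 103.7 mean [723.3 243.3 103.2]
tub 239 [795.9  92.5] [52.7 50.3] 48.98 zmed 89.2 mean [795.5  92.2  89.1]
(10, 10) [ 1.31632733  0.95857817 -0.08408147]
(120, 300) [ 0.86194789 -0.13508788 -0.00364308]
(300, 308) [ 0.28760712 -0.16259728  0.00030053]
(300, 100) [ 0.27153005  0.48349947 -0.0005732 ]
```

View pics/c1.png

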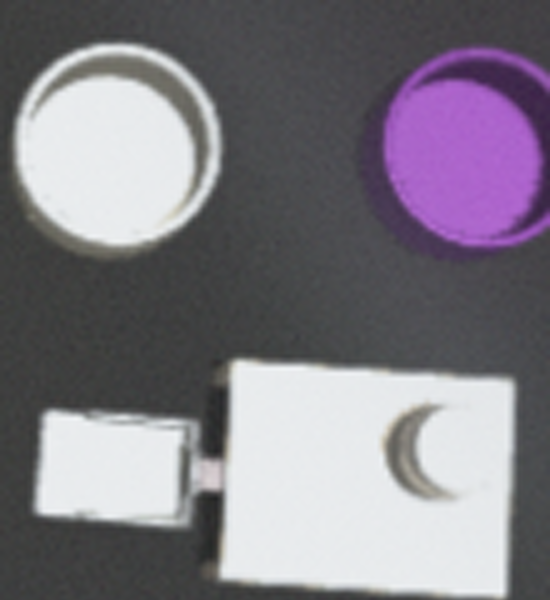

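View pics/c2.png

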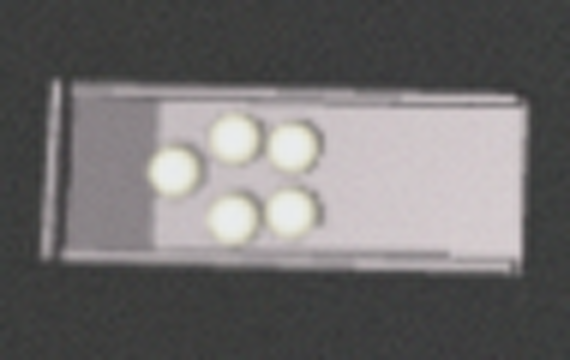

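Crop c1: the white jar's rim is centred at (117,147). The scoop has lip corners at (45,412) and (33,515) and back-wall corners at (198,422) and (190,527). The riser roof corners are (230,362), (515,380), (507,597) and (220,578). Crop c2: the balls are at (175,171), (235,138), (293,146), (233,218) and (291,213), on the slope side (left), with the empty floor to the right. The white jar is the only one that fits "white porcelain", since the other three are purple.

```bash
cat >> h.py <<'E'
def ray(f,uv,z):
    "pixel -> world point on plane at height z"
    p=cv2.undistortPoints(np.array(uv,float).reshape(-1,1,2),f["intrinsics"],f["dist_coeffs"].astype(float)).reshape(-1,2)
    T=np.linalg.inv(f["world_to_cam"]); d=np.c_[p,np.ones(len(p))]@T[:3,:3].T; o=T[:3,3]
    return o+d*((z-o[2])/d[:,2])[:,None]
def crop(uv,c0,r0,s): return (np.array(uv,float)+.5)/s-.5+[c0,r0]
E
python3 - <<'E'
from h import *
f=np.load("top0.npz"); C=lambda uv,z:np.round(ray(f,crop(uv,285,150,5),z)*1000,1)[:,:2]
R=C([(230,362),(515,380),(507,597),(220,578)],78);print("riser",R.tolist(),R.mean(0))
a=R[0]+R[3]-R[1]-R[2];print("riser yaw",np.degrees(np.arctan2(a[1],a[0])))
L=C([(45,412),(33,515)],2.5/1000*1000/1000);B=C([(198,422),(190,527)],40)
R=None
L=np.round(ray(f,crop([(45,412),(33,515)],285,150,5),.0025)*1000,1)[:,:2]
B=np.round(ray(f,crop([(198,422),(190,527)],285,150,5),.040)*1000,1)[:,:2]
Rr=np.round(ray(f,crop([(230,362),(515,380),(507,597),(220,578)],285,150,5),.078)*1000,1)[:,:2]
a=Rr[0]+Rr[3]-Rr[1]-Rr[2];print("riser",Rr.tolist(),Rr.mean(0),np.degrees(np.arctan2(a[1],a[0])))
a=L.mean(0)-B.mean(0);print("scoop L",L.tolist(),"B",B.tolist(),(L.mean(0)+B.mean(0))/2,np.linalg.norm(a),np.degrees(np.arctan2(a[1],a[0])))
D=lambda uv,z:np.round(ray(f,crop(uv,125,215,6),z)*1000,1)[:,:2].tolist()
print("tray far",D([(55,80),(46,260)],.066),"near side",D([(520,98),(518,272)],.046),"near end outer",D([(527,185)],.022))
print("balls",D([(175,171),(235,138),(293,146),(233,218),(291,213)],.018))
print("jar",ray(f,crop([(117,147)],285,150,5),.075)*1000)
E
```

```text
riser [[-6040.3, 11632.7], [-5564.1, 21424.4], [1762.7, 21018.9], [1219.1, 11281.9]] [-2155.65  16339.475]
riser yaw -92.98930342603022
riser [[523.0, -220.8], [514.6, -392.5], [386.1, -385.4], [395.6, -214.6]] [ 454.825 -303.325] 87.00828551273992
scoop L [[496.1, -116.1], [432.1, -109.2]] B [[489.2, -206.9], [425.6, -202.0]] [ 460.75 -158.55] 92.04417417740244 85.82568326841776
tray far [[494.8, 368.9], [405.2, 368.6]] near side [[492.2, 136.5], [405.0, 134.7]] near end outer [[449.2, 134.1]]
balls [[452.4, 317.1], [470.1, 286.6], [466.7, 256.2], [429.0, 285.7], [432.3, 255.8]]
jar [[ 652.13630869 -153.33752607   75.        ]]
```

```bash
python3 -m crank '[[[0.02,-0.045,0,-0.15,1],[0.035,-0.09,0,-0.3,1],[0.05,-0.135,0,-0.44,1],[0.06,-0.18,0,-0.59,1],[0.075,-0.225,0,-0.74,1],[0.085,-0.27,0,-0.88,1],[0.1,-0.315,0,-1.03,1],[0.11,-0.36,0,-1.176,1]]]' 60
```

```text
t: 0.9
ee_pos: [0.3789, 0.1744, 0.2304]
orientation: [[0.997, -0.076, -0.001], [-0.076, -0.997, 0.0], [-0.001, -0.0, -1.0]]
wrist_force: [2.2, -0.1, 0.2]
gripper_width: 0.0854
```

```bash
python3 -m crank '[[[0.01,-0.045,0,0,1],[0.02,-0.09,0,0,1],[0.03,-0.135,0,0,1],[0.045,-0.18,0,0,1],[0.055,-0.225,0,0,1],[0.065,-0.27,0,0,1],[0.075,-0.31,-0.03,0,1],[0.0815,-0.338,-0.06,0,1]]]'; python3 -m crank '[[[0,0,-0.04,0,1],[0,0,-0.08,0,1],[0,0,-0.08,0,1],[0,0,-0.08,0,1],[0,0,-0.08,0,1],[0,0,-0.08,0,1],[0,0,-0.08,0,1],[0,0,-0.08,0,1]]]'; python3 - <<'E'
from h import *
f=grab("top");g=grab("scene")
a=cv2.resize(f["color"][200:290,270:400],None,fx=3,fy=3,interpolation=cv2.INTER_CUBIC)
b=cv2.resize(g["color"][90:220,200:330],None,fx=3,fy=3,interpolation=cv2.INTER_CUBIC)
a=cv2.copyMakeBorder(a,0,b.shape[0]-a.shape[0],0,0,0);cv2.imwrite("pics/p5.png",np.hstack([a,b]))
E
```

```text
t: 1.7
ee_pos: [0.461, -0.1666, 0.17]
orientation: [[0.997, -0.078, 0.001], [-0.078, -0.997, -0.001], [0.001, 0.001, -1.0]]
wrist_force: [0.9, 0.8, -0.1]
gripper_width: 0.0857
t: 2.5
ee_pos: [0.4615, -0.1668, 0.091]
orientation: [[0.997, -0.077, 0.002], [-0.077, -0.997, -0.002], [0.002, 0.002, -1.0]]
wrist_force: [-0.2, 0.9, -0.3]
gripper_width: 0.0852
```

View pics/p5.png

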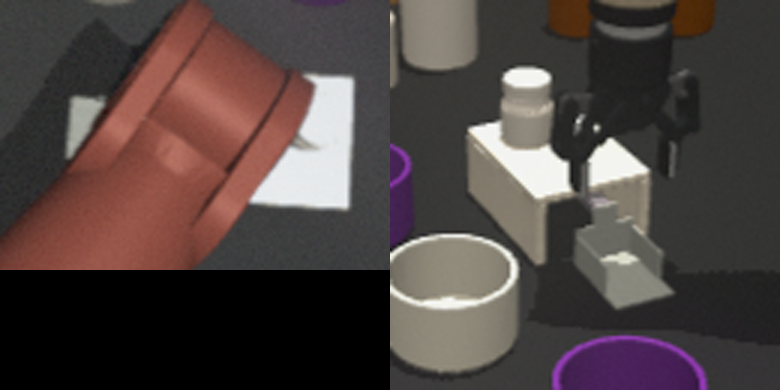

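The view shows the open fingers straddling the bowl, with the gripper clear of the riser and pot. Going down and closing.

```bash
python3 -m crank '[[[-0.0005,0.006,-0.03,0,1],[-0.0005,0.006,-0.06,0,1],[-0.0005,0.006,-0.08,0,1],[-0.0005,0.006,-0.08,0,1],[-0.0005,0.006,-0.08,0,-1],[-0.0005,0.006,-0.08,0,-1],[-0.0005,0.006,-0.08,0,-1],[-0.0005,0.006,-0.08,0,-1]]]' 60;python3 -m crank '[[[0,0,0,0,-1],[0,0,0,0,-1],[0,0,0.002,0,-1],[0,0,0.003,0,-1],[0,0,0.003,0,-1],[0,0,0.003,0,-1],[0,0,0.003,0,-1],[0,0,0.003,0,-1]]]'
```

```text
t: 3.4
ee_pos: [0.4618, -0.1614, 0.0122]
orientation: [[0.997, -0.077, 0.003], [-0.077, -0.997, -0.003], [0.004, 0.003, -1.0]]
wrist_force: [0.1, 0.9, 7.3]
gripper_width: 0.0626
t: 4.2
ee_pos: [0.4617, -0.1614, 0.0151]
orientation: [[0.997, -0.077, 0.003], [-0.077, -0.997, -0.003], [0.003, 0.002, -1.0]]
wrist_force: [0.6, -0.2, -2.4]
gripper_width: 0.0625
```

```bash
python3 -m crank '[[[0.001,0.02,0,0,-1],[0.002,0.04,0,0,-1],[0.003,0.06,0,0,-1],[0.004,0.08,0,0,-1],[0.005,0.1,0,0,-1],[0.006,0.12,0,0,-1],[0.007,0.14,0,0,-1],[0.007,0.14,0,0,-1]]]';python3 -m crank '[[[0,0,0,0,-1],[0,0,-0.001,0,-1],[0,0,-0.002,0,-1],[0,0,-0.004,0,-1],[0,0,-0.004,0,-1],[0,0,-0.004,0,-1],[0,0,-0.004,0,-1],[0,0,-0.004,0,-1]]]'
```

```text
t: 5.0
ee_pos: [0.4685, -0.0195, 0.015]
orientation: [[0.997, -0.075, 0.003], [-0.075, -0.997, -0.002], [0.003, 0.002, -1.0]]
wrist_force: [0.2, -0.0, -2.6]
gripper_width: 0.0625
t: 5.8
ee_pos: [0.4687, -0.0201, 0.0122]
orientation: [[0.997, -0.076, 0.003], [-0.076, -0.997, -0.003], [0.003, 0.002, -1.0]]
wrist_force: [-5.6, 2.7, 12.6]
gripper_width: 0.0629
```

```bash
python3 -m crank '[[[0,0,0,0,1],[0,0,0,0,1],[0,0,0,0,1],[0,0,0,0,1],[0,0,0.02,0,1],[0,0,0.06,0,1],[0,0,0.11,0,1],[0,0,0.14,0,1]]]';python3 -m crank '[[[0,0.04,0,0,1],[0,0.09,0,0,1],[0,0.14,0,0,1],[0,0.19,0,0,1],[0,0.24,0,0,1],[0,0.25,0,0,1],[0,0.25,0,0,1],[0,0.25,0,0,1]]]'; python3 - <<'E'
from h import *
f=grab("top");np.savez("top1.npz",P=cloud(f),**f)
cv2.imwrite("pics/p6.png",cv2.resize(f["color"][205:290,230:395],None,fx=4.8,fy=4.8,interpolation=cv2.INTER_CUBIC))
E
```

```text
t: 6.6
ee_pos: [0.4695, -0.0204, 0.1557]
orientation: [[0.997, -0.076, 0.006], [-0.076, -0.997, -0.004], [0.006, 0.003, -1.0]]
wrist_force: [0.9, -0.0, 1.1]
gripper_width: 0.0854
t: 7.4
ee_pos: [0.4694, 0.2289, 0.1554]
orientation: [[0.997, -0.076, 0.005], [-0.076, -0.997, -0.004], [0.006, 0.004, -1.0]]
wrist_force: [-0.3, -0.1, 0.4]
gripper_width: 0.0856
```

View pics/p6.png

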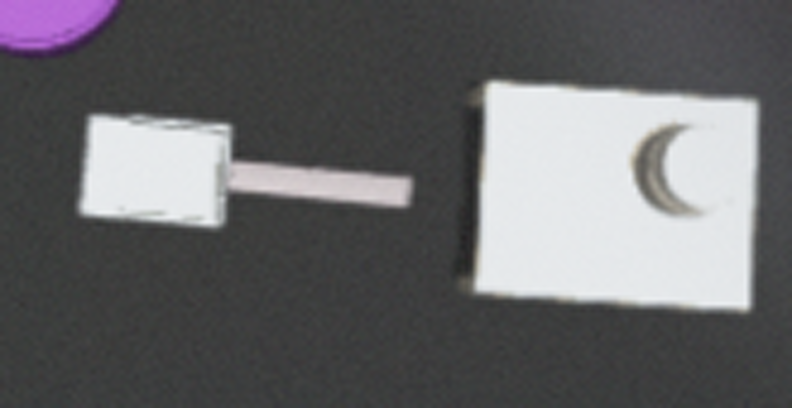

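The scoop lies flat on the bench, clear of the riser. The handle runs from (230,176) to its butt at (412,192), and the lip corners are (88,116) and (80,214).

```bash
python3 - <<'E'
from h import *
f=np.load("top1.npz"); C=lambda uv,z:ray(f,crop(uv,230,205,4.8),z)[:,:2]*1000
L=C([(88,116),(80,214)],.0025).mean(0);b=C([(412,192)],.061)[0];n=C([(231,176)],.061)[0]
B=C([(231,125),(222,228)],.040).mean(0)
a=L-b;u=a/np.linalg.norm(a);print("nose",L,"butt",b,"neck",n,"back",B,"len",np.linalg.norm(a),"yaw",np.degrees(np.arctan2(a[1],a[0])))
print("origin",b+160*u,L-45*u,"grip-85",b+75*u,"grip-100",b+60*u)
E
```

```text
nose [471.96609356  28.67669585] butt [ 455.97183277 -177.65406352] neck [464.12508926 -64.76597291] back [464.69194072 -62.68270656] len 206.9497490696716 yaw 85.56743413675878
origin [468.3375483  -18.13262584] [468.48823607 -16.1887085 ] grip-85 [ 461.76826193 -102.87838961] grip-100 [ 460.60897609 -117.83352439]
```

```bash
python3 -m crank '[[[-0.001,-0.045,0,0,1],[-0.002,-0.09,0,0,1],[-0.003,-0.135,0,0,1],[-0.004,-0.18,0,0,1],[-0.005,-0.225,0,0,1],[-0.006,-0.27,0,0,1],[-0.007,-0.315,0,0,1],[-0.008,-0.337,0,0,1]]]';python3 -m crank '[[[0,0,-0.03,0,0.6],[0,0,-0.07,0,0.2],[0,0,-0.11,0,0],[0,0,-0.119,0,0],[0,0,-0.119,0,-1],[0,0,-0.119,0,-1],[0,0,-0.119,0,-1],[0,0,-0.119,0,-1]]]' 100;python3 -m crank '[[[0,0,0,0,-1],[0,0,0,0,-1],[0,0,0.02,0,-1],[0,0,0.05,0,-1],[0,0,0.08,0,-1],[0,0,0.08,0,-1],[0,0,0.08,0,-1],[0,0,0.08,0,-1]]]'; python3 - <<'E'
from h import *
g=grab("scene");print(monitor.get_obs()["moment"])
cv2.imwrite("pics/p7.png",cv2.resize(g["color"][90:230,180:350],None,fx=4,fy=4,interpolation=cv2.INTER_CUBIC))
E
```

```text
t: 8.25
ee_pos: [0.4606, -0.1132, 0.1557]
orientation: [[0.997, -0.082, 0.006], [-0.082, -0.997, -0.005], [0.007, 0.005, -1.0]]
wrist_force: [0.2, -0.1, -0.1]
gripper_width: 0.0856
t: 9.05
ee_pos: [0.4616, -0.1139, 0.0383]
orientation: [[0.997, -0.082, 0.008], [-0.082, -0.997, -0.007], [0.009, 0.006, -1.0]]
wrist_force: [0.1, -0.4, 0.5]
gripper_width: 0.0179
t: 9.85
ee_pos: [0.461, -0.1135, 0.117]
orientation: [[0.997, -0.082, 0.007], [-0.082, -0.997, -0.006], [0.007, 0.005, -1.0]]
wrist_force: [-0.5, -0.2, -2.8]
gripper_width: 0.018
[-0.11498533  0.0167052   0.00439771]
```

View pics/p7.png

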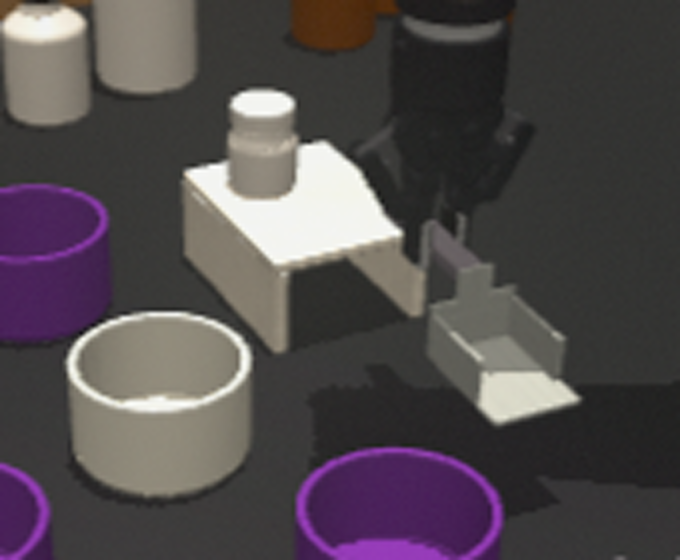

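The scoop hangs from the handle, bowl forward at about (500,350), free of the bench and apparently level. I'll measure its pitch, then test whether it pivots at 20 N.

```bash
cat >> h.py <<'E'
def pitch(name="scene",yaw=None):
    """fit line to bowl/lip floor in (along,z) and report pitch (nose up +), in the tool's heading frame"""
    f=grab(name);P=cloud(f).reshape(-1,3);o=monitor.get_obs();p=np.array(o["ee_pos"]);R=np.array(o["orientation"])
    u=-R[:,1]*[1,1,0];u/=np.linalg.norm(u);v=np.array([-u[1],u[0],0])
    u=u if u[1]>-.3 else -u
    q=P-p;a=q@u;b=q@v;z=q[:,2]
    m=(np.abs(b)<24)&(a>.050)&(a<.150)&(np.abs(b)<.024)&(z>-.15)&(z<.10)
    A=a[m];Z=z[m]
    for c in np.arange(.05,.15,.01):
        k=(A>c)&(A<=c+.01)
        if k.sum(): print(f"{c*1000:.0f}: n{k.sum()} zmed {np.median(Z[k])*1000:.1f} min {np.percentile(Z[k],10)*1000:.1f}",end=" | ")
    print();return f
E
python3 - <<'E'
from h import *
pitch("scene");pitch("top")
E
python3 -m crank '[[[0,0,0,0,-1],[0,0,0,0,-1],[0,0,0,0,-1],[0,0,0,0,-1],[0,0,0,0,-1],[0,0,0,0,-1],[0,0,0,0,-1],[0,0,0,0,-1]]]' 20;  python3 - <<'E'
from h import *
pitch("scene");print(monitor.get_obs()["moment"])
E
```

```text
50: n268 zmed -12.3 min -116.2 | 60: n55 zmed -116.2 min -118.5 | 70: n53 zmed -115.9 min -118.6 | 80: n55 zmed -115.2 min -119.1 | 90: n57 zmed -38.0 min -119.0 | 100: n62 zmed -38.5 min -118.4 | 110: n70 zmed -38.4 min -118.5 | 120: n67 zmed -39.2 min -118.5 | 130: n75 zmed -39.7 min -118.1 | 140: n62 zmed -116.7 min -118.1 | 
50: n37 zmed -35.1 min -40.0 | 60: n54 zmed -36.9 min -39.1 | 70: n57 zmed -37.6 min -40.7 | 80: n55 zmed -38.0 min -40.6 | 90: n54 zmed -37.3 min -40.5 | 100: n58 zmed -37.9 min -41.5 | 110: n54 zmed -37.0 min -39.9 | 120: n55 zmed -37.9 min -41.1 | 130: n56 zmed -37.5 min -42.4 | 140: n36 zmed -117.0 min -119.9 | 
t: 10.8
ee_pos: [0.461, -0.1135, 0.1171]
orientation: [[0.997, -0.082, 0.007], [-0.082, -0.997, -0.006], [0.007, 0.005, -1.0]]
wrist_force: [-0.0, -0.4, -2.1]
gripper_width: 0.0182
50: n271 zmed -12.2 min -116.9 | 60: n52 zmed -116.2 min -118.6 | 70: n58 zmed -116.0 min -119.1 | 80: n54 zmed -115.7 min -119.6 | 90: n49 zmed -38.3 min -118.4 | 100: n69 zmed -38.1 min -118.5 | 110: n63 zmed -38.3 min -118.3 | 120: n73 zmed -38.5 min -118.4 | 130: n77 zmed -39.3 min -119.0 | 140: n63 zmed -117.4 min -119.8 | 
[-0.14063152  0.01021988  0.00210384]
```

It holds level even at 20 N, with the floor level within about 1 mm and the nose about 140 mm ahead of the TCP. Moving over the empty end of the tray.

```bash
python3 -m crank '[[[-0.002,0.03,0,0.02,-1],[-0.004,0.065,0,0.05,-1],[-0.006,0.1,0,0.082,-1],[-0.008,0.135,0,0.082,-1],[-0.01,0.17,0,0.082,-1],[-0.0115,0.195,0,0.082,-1],[-0.0115,0.2065,0,0.082,-1],[-0.0115,0.2065,0,0.082,-1]]]' 40; python3 - <<'E'
from h import *
f=grab("top");o=monitor.get_obs();print(o["ee_pos"],o["orientation"][:,0])
cv2.imwrite("pics/p8.png",cv2.resize(f["color"][215:285,125:230],None,fx=6,fy=6,interpolation=cv2.INTER_CUBIC));np.savez("top2.npz",P=cloud(f),**f)
E
```

```text
t: 11.65
ee_pos: [0.4494, 0.0939, 0.1171]
orientation: [[1.0, 0.002, 0.007], [0.002, -1.0, -0.005], [0.007, 0.005, -1.0]]
wrist_force: [-0.1, -0.4, -3.0]
gripper_width: 0.0182
[0.44951028 0.09301894 0.1170749 ] [0.99997463 0.00102296 0.00704992]
```

View pics/p8.png

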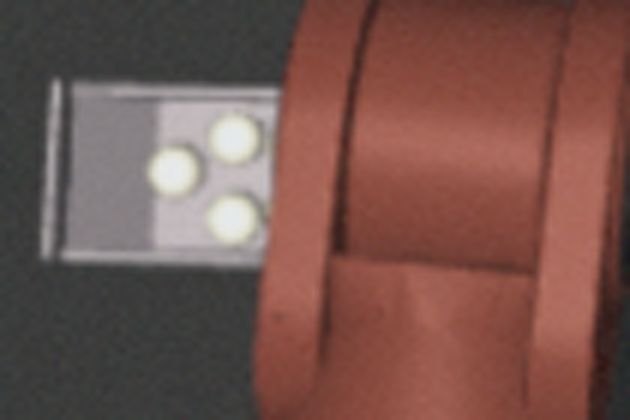

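The arm hides the scoop from above and only three balls are visible, at (175,171), (235,138) and (233,218). I'll locate the lip from the scene camera's depth instead.

```bash
python3 - <<'E'
from h import *
P=cloud(grab("scene")).reshape(-1,3)
m=(P[:,0]>.39)&(P[:,0]<.51)&(P[:,1]>.12)&(P[:,1]<.27)&(P[:,2]>.068)&(P[:,2]<.085)
Q=P[m]*1000;print(len(Q),np.percentile(Q,[1,5,50,95,99],axis=0).round(1))
k=Q[:,1]>np.percentile(Q[:,1],75);print("lip x",np.percentile(Q[k,0],[1,5,50,95,99]).round(1))
# tray in same camera: walls
w=(P[:,0]>.38)&(P[:,0]<.52)&(P[:,1]>.26)&(P[:,1]<.36)&(P[:,2]>.040)&(P[:,2]<.050)
print("tray side-wall tops x",np.percentile(P[w,0]*1000,[2,10,50,90,98]).round(1))
w=(P[:,0]>.38)&(P[:,0]<.52)&(P[:,1]>.355)&(P[:,1]<.39)&(P[:,2]>.058);print("end wall y",np.percentile(P[w,1]*1000,[2,50,98]).round(1))
E
```

```text
563 [[419.1 146.7  77.1]
 [420.8 151.2  77.9]
 [443.6 203.1  80. ]
 [482.6 233.9  83.6]
 [484.1 236.1  84.4]]
lip x [419.4 422.1 453.7 481.2 482.5]
tray side-wall tops x [406.5 408.1 491.3 495.5 496.6]
end wall y [367.5 371.1 372.7]
```

The lip spans x 419–483, so it is centred in the tray (406–496). The nose is at y≈236, just short of the balls. Lowering.

```bash
python3 -m crank '[[[0,0,-0.02,0,-1],[0,0,-0.04,0,-1],[0,0,-0.06,0,-1],[0,0,-0.07,0,-1],[0,0,-0.072,0,-1],[0,0,-0.073,0,-1],[0,0,-0.073,0,-1],[0,0,-0.073,0,-1]]]'; python3 - <<'E'
from h import *
P=cloud(grab("scene")).reshape(-1,3)
m=(P[:,0]>.41)&(P[:,0]<.49)&(P[:,1]>.24)&(P[:,1]<.36)&(P[:,2]>.024)&(P[:,2]<.04)
Q=P[m][:,:2]*1000
for y in range(230,350,10):
    k=(Q[:,1]>=y)&(Q[:,1]<y+10);print(y,k.sum(),Q[k,0].min().round() if k.any() else "",Q[k,0].max().round() if k.any() else "",end=" | ")
E
```

```text
t: 12.55
ee_pos: [0.4502, 0.0923, 0.045]
orientation: [[1.0, -0.0, 0.008], [-0.0, -1.0, -0.006], [0.008, 0.006, -1.0]]
wrist_force: [-0.1, -1.4, -1.8]
gripper_width: 0.0182
230 0   | 240 25 410.0 472.0 | 250 62 410.0 474.0 | 260 72 410.0 476.0 | 270 21 410.0 472.0 | 280 71 410.0 477.0 | 290 61 410.0 478.0 | 300 17 410.0 454.0 | 310 52 410.0 465.0 | 320 54 410.0 465.0 | 330 15 411.0 454.0 | 340 16 410.0 412.0 |
```

```bash
python3 -m crank '[[[0,0,-0.002,0,-1],[0,0.008,-0.002,0,-1],[0,0.018,-0.002,0,-1],[0,0.03,-0.002,0,-1],[0,0.042,-0.002,0,-1],[0,0.054,-0.002,0,-1],[0,0.06,-0.002,0,-1],[0,0.065,-0.002,0,-1]]]' 60; python3 -m crank '[[[0,0.005,0,0,-1],[0,0.01,0,0,-1],[0,0.014,0,0,-1],[0,0.018,0,0,-1],[0,0.022,0,0,-1],[0,0.025,0,0,-1],[0,0.025,0,0,-1],[0,0.025,0,0,-1]]]';  python3 - <<'E'
from h import *
g=grab("scene");np.savez("sc3.npz",P=cloud(g),**g)
cv2.imwrite("pics/p9.png",cv2.resize(g["color"][200:320,310:450],None,fx=5,fy=5,interpolation=cv2.INTER_CUBIC))
E
```

```text
t: 13.4
ee_pos: [0.4501, 0.1582, 0.0428]
orientation: [[1.0, 0.001, 0.008], [0.001, -1.0, -0.006], [0.008, 0.006, -1.0]]
wrist_force: [-0.0, -1.4, -1.5]
gripper_width: 0.0182
t: 14.2
ee_pos: [0.4499, 0.1835, 0.0427]
orientation: [[1.0, 0.001, 0.008], [0.001, -1.0, -0.005], [0.008, 0.005, -1.0]]
wrist_force: [-1.3, 0.7, -2.8]
gripper_width: 0.0183
```

View pics/p9.png

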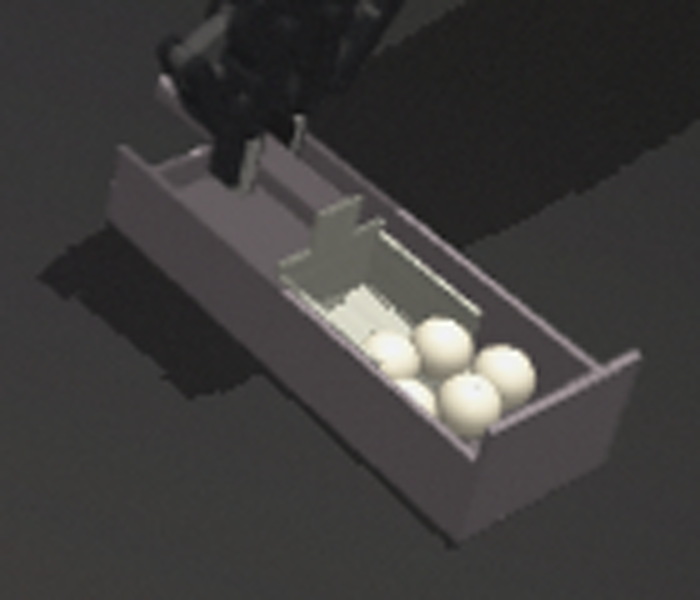

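Five balls: two inside the bowl at (390,355) and (443,345), three over the lip and slope at (410,395), (470,405) and (505,375). I'll push a little further, then press the rear edge down so the nose pitches up.

```bash
python3 -m crank '[[[0,0.006,0,0,-1],[0,0.01,0,0,-1],[0,0.01,-0.004,0,-1],[0,0.01,-0.008,0,-1],[0,0.01,-0.011,0,-1],[0,0.01,-0.014,0,-1],[0,0.01,-0.014,0,-1],[0,0.01,-0.014,0,-1]]]' 40;  python3 - <<'E'
from h import *
print(monitor.get_obs()["moment"])
g=grab("scene");np.savez("sc4.npz",P=cloud(g),**g)
cv2.imwrite("pics/p10.png",cv2.resize(g["color"][200:320,310:450],None,fx=5,fy=5,interpolation=cv2.INTER_CUBIC))
E
```

```text
t: 15.05
ee_pos: [0.4539, 0.1921, 0.0331]
orientation: [[1.0, -0.001, 0.016], [-0.0, -1.0, -0.008], [0.016, 0.008, -1.0]]
wrist_force: [-1.4, -14.0, 26.4]
gripper_width: 0.0181
[-2.31085977  0.40795383  0.14754522]
```

View pics/p10.png

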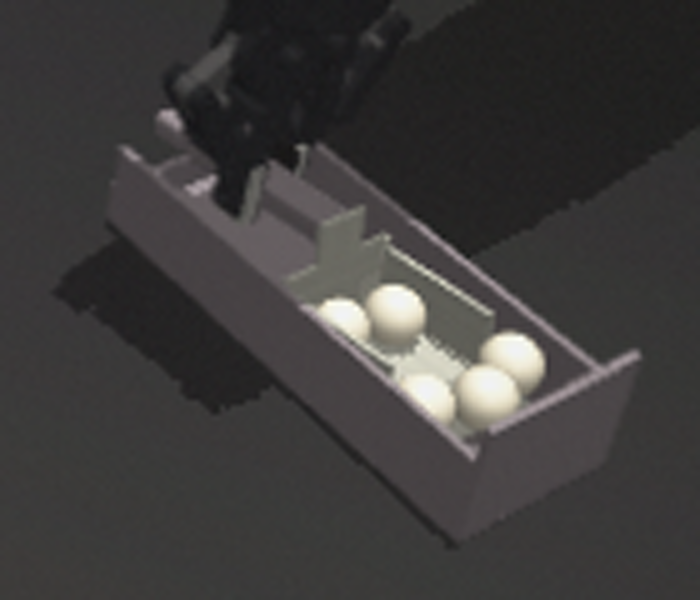

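The scoop is now nose-up, with two balls against the back wall at (340,325) and (395,312). Three more sit at the lip at (425,400), (487,397) and (512,363), looking trapped between the wall ends and the slope. I'll grip hard, ride up the slope with a small yaw wiggle, and look.

```bash
python3 -m crank '[[[0,0,0,0,-1],[0,0,0,0,-1],[-0.002,0.003,0.004,0,-1],[-0.003,0.006,0.008,0.03,-1],[-0.003,0.009,0.012,-0.03,-1],[-0.003,0.011,0.016,0.03,-1],[-0.003,0.012,0.02,0,-1],[-0.003,0.012,0.024,0,-1]]]' 110;  python3 - <<'E'
from h import *
print(monitor.get_obs()["moment"])
g=grab("scene");np.savez("sc5.npz",P=cloud(g),**g)
cv2.imwrite("pics/p11.png",cv2.resize(g["color"][200:320,310:450],None,fx=5,fy=5,interpolation=cv2.INTER_CUBIC))
E
```

```text
t: 15.9
ee_pos: [0.4499, 0.2045, 0.0565]
orientation: [[1.0, 0.001, 0.014], [0.001, -1.0, -0.008], [0.014, 0.008, -1.0]]
wrist_force: [0.3, -0.7, -4.8]
gripper_width: 0.0183
[-0.49735334  0.01453073 -0.03392338]
```

View pics/p11.png

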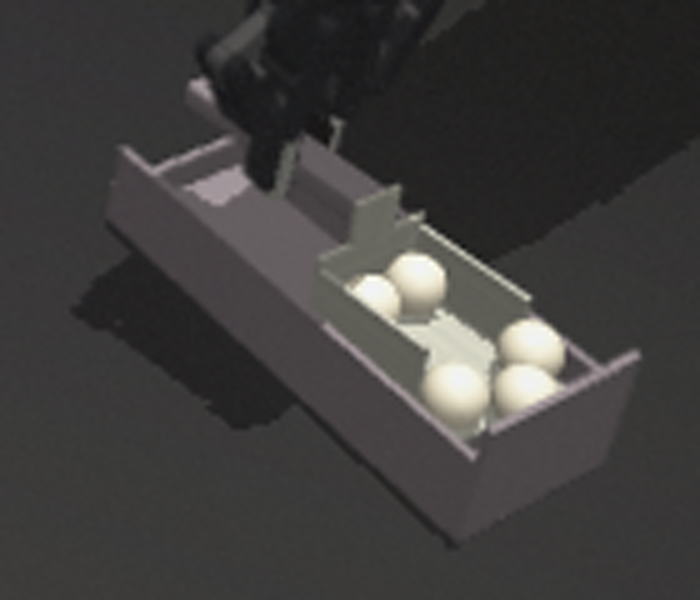

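Two balls lie at the back wall at (375,298) and (415,280). Two are stuck on the lip against the side-wall ends at (457,392) and (530,350), and one is in front centre at (527,390). I'll get 3D positions relative to the scoop from depth.

```bash
cat >> h.py <<'E'
def ballpos(f,uv,r=.014):
    "surface depth at the silhouette centre, pushed r along the viewing ray"
    P=cloud(f);u,v=np.round(uv).astype(int);s=np.nanmedian(P[v-1:v+2,u-1:u+2].reshape(-1,3),axis=0)
    o=np.linalg.inv(f["world_to_cam"])[:3,3];d=s-o;return s+r*d/np.linalg.norm(d)
def tool(): 
    o=monitor.get_obs();return np.array(o["ee_pos"])
E
python3 - <<'E'
from h import *
f=dict(np.load("sc5.npz"));t=tool();print(t)
for uv in [(375,298),(415,280),(457,392),(530,350),(527,388)]:
    b=ballpos(f,crop([uv],310,200,5)[0]);print(uv,(b*1000).round(1),((b-t)*1000).round(1))
# floor points between balls -> pitch; side wall top edge
P=f["P"]
for uv in [(440,330),(450,345),(470,345),(485,425),(480,350),(425,218),(530,298),(470,255)]:
    q=crop([uv],310,200,5)[0].round().astype(int);print(uv,((P[q[1],q[0]]-t)*1000).round(1))
E
```

```text
[0.45043043 0.2044633  0.05734674]
(375, 298) [458.8 275.2  44.1] [  8.4  70.7 -13.3]
(415, 280) [435.  276.2  42.5] [-15.5  71.7 -14.9]
(457, 392) [475.5 338.1  48. ] [ 25.  133.6  -9.3]
(530, 350) [428.4 336.   47.8] [-22.  131.5  -9.5]
(527, 388) [449.2 352.3  50.7] [ -1.2 147.9  -6.7]
(440, 330) [-13.3  93.  -27.2]
(450, 345) [-10.  102.1 -26.9]
(470, 345) [-18.7 105.9 -28. ]
(485, 425) [ 15.6 145.7 -23.4]
(480, 350) [-18.2 111.6 -25.8]
(425, 218) [-98.5   9.4 -60.8]
(530, 298) [-98.7  77.  -59.4]
(470, 255) [-29.7  86.    4.9]
```

All five balls ride on it, but the pitch is only about 5°. Two balls are caught on the wall ends at ±23 mm, and the middle one is partly on the slope. I'll go back down with a light grip to pitch more, with sideways shifts so the caught balls slip inside.

```bash
python3 -m crank '[[[0,-0.004,-0.008,0,-1],[0,-0.009,-0.016,0,-1],[0,-0.01,-0.022,0,-1],[0,-0.01,-0.026,0,-1],[0,-0.01,-0.029,0,-1],[0,-0.01,-0.031,0,-1],[0,-0.01,-0.031,0,-1],[0,-0.01,-0.031,0,-1]]]' 25; python3 -m crank '[[[-0.003,0,0.002,0,-1],[-0.006,0,0.004,0,-1],[-0.006,0,0.004,0.03,-1],[0,0,0.004,0,-1],[0.006,0,0.004,0,-1],[0.006,0,0.004,-0.03,-1],[0.003,0,0.004,0,-1],[0,0,0.004,0,-1]]]' 100
cat >> h.py <<'E'
def balls(f,box=None):
    "bright-blob ball candidates in the scene view inside the box (r0,r1,c0,c1): world centres"
    c=f["color"].astype(int);P=cloud(f);out=[]
    r0,r1,c0,c1=box;g=cv2.resize(f["color"][r0:r1,c0:c1],None,fx=5,fy=5,interpolation=cv2.INTER_CUBIC)
    h=cv2.HoughCircles(cv2.GaussianBlur(cv2.cvtColor(g,cv2.COLOR_BGR2GRAY),(9,9),2),cv2.HOUGH_GRADIENT,1,35,param1=80,param2=16,minRadius=25,maxRadius=40)
    for x,y,r in ([] if h is None else h[0]):
        if g[int(min(y,g.shape[0]-1)),int(min(x,g.shape[1]-1))].min()<150: continue
        b=ballpos(f,crop([(x,y)],c0,r0,5)[0]);out.append(b);print((int(x),int(y),int(r)),(b*1000).round(1),((b-tool())*1000).round(1))
    return out
E
python3 - <<'E'
from h import *
print(tool())
g=grab("scene");cv2.imwrite("pics/q12.png",cv2.resize(g["color"][200:320,310:450],None,fx=5,fy=5,interpolation=cv2.INTER_CUBIC))
balls(g,(200,320,310,450));print("--check on previous");f=dict(np.load("sc5.npz"));balls(f,(200,320,310,450))
E
```

```text
t: 16.75
ee_pos: [0.4528, 0.1929, 0.0295]
orientation: [[1.0, 0.0, 0.02], [0.0, -1.0, -0.011], [0.02, 0.011, -1.0]]
wrist_force: [-6.7, -13.4, 26.5]
gripper_width: 0.0182
t: 17.55
ee_pos: [0.4526, 0.1928, 0.033]
orientation: [[1.0, 0.002, 0.019], [0.002, -1.0, -0.011], [0.019, 0.011, -1.0]]
wrist_force: [-0.2, 0.5, -4.0]
gripper_width: 0.0184
[0.45262727 0.19280526 0.03298553]
(498, 402, 34) [448.8 340.6  30.6] [ -3.4 147.7  -2.5]
(386, 296, 26) [435.5 264.3  23.1] [-16.7  71.4 -10. ]
--check on previous
(414, 285, 32) [436.6 276.   39.6] [-15.6  83.1   6.5]
(530, 350, 31) [428.4 336.   47.8] [-23.8 143.1  14.7]
```

```bash
cat >> h.py <<'E'
from scipy.spatial import cKDTree
def spheres(f,lo,hi,r=.014,n=6,minc=25):
    "greedy fit of r-spheres to cloud points inside the box lo..hi (world)"
    P=cloud(f);w=f["color"].min(2)>120
    Q=P[w];Q=Q[np.all((Q>lo)&(Q<hi),axis=1)];o=np.linalg.inv(f["world_to_cam"])[:3,3]
    out=[];G=np.array([(x,y,z) for x in range(-6,7,3) for y in range(-6,7,3) for z in range(-6,7,3)])/1000
    for _ in range(n):
        if len(Q)<minc: break
        d=Q-o;C=Q+r*d/np.linalg.norm(d,axis=1)[:,None];C=np.vstack([C,(C[::2,None]+G).reshape(-1,3)]);t=cKDTree(Q)
        s=t.query_ball_point(C,r+.0018,return_length=True)-2*t.query_ball_point(C,r-.0025,return_length=True)
        b=C[s.argmax()];k=np.linalg.norm(Q-b,axis=1)<r+.004
        if s.max()<minc: break
        out.append((b,int(s.max())));Q=Q[~k]
    return out
E
cat > look.py <<'E'
from h import *
t=tool();print(t)
for b,s in spheres(grab("scene"),[.40,.12,.012],[.50,.37,.3]): print((b*1000).round(1),((b-t)*1000).round(1),s)
E
python3 - <<'E'
from h import *
for b,s in spheres(dict(np.load("sc5.npz")),[.40,.12,.012],[.50,.37,.1]): print((b*1000).round(1),s)
E
python3 look.py
```

```text
[476.4 337.4  47.3] 117
[428.4 335.8  47.3] 94
[436.3 275.6  41.7] 88
[451.3 354.9  47.7] 72
[463.5 276.1  41.6] 52
[435.1 312.6  19.7] 50
[0.45219744 0.19285413 0.03308123]
[447.9 342.   31.8] [ -4.3 149.1  -1.3] 97
[465.7 311.7  29.1] [ 13.5 118.8  -4. ] 94
[436.2 265.3  22.5] [-16.   72.4 -10.6] 73
[448.3 290.6  26.5] [-3.9 97.8 -6.6] 71
[468.7 266.1  22.6] [ 16.5  73.3 -10.4] 43
[458.8 330.8   5. ] [  6.6 137.9 -28.1] 26
```

Four balls are now well inside the bowl and the fifth is at the lip edge; pitch is about 8° nose-up. Lifting straight up.

```bash
python3 -m crank '[[[0,0,0.004,0,-1],[0,0,0.012,0,-1],[0,0,0.022,0,-1],[0,0,0.034,0,-1],[0,0,0.046,0,-1],[0,0,0.058,0,-1],[0,0,0.065,0,-1],[0,0,0.07,0,-1]]]' 110; python3 look.py
```

```text
t: 18.45
ee_pos: [0.4529, 0.193, 0.1043]
orientation: [[1.0, 0.001, 0.02], [0.001, -1.0, -0.011], [0.02, 0.011, -1.0]]
wrist_force: [-0.3, -0.4, -4.8]
gripper_width: 0.0176
[0.45287265 0.19299983 0.10427424]
[465.9 313.2  99.9] [ 13.  120.2  -4.4] 104
[448.3 289.2  98.6] [-4.5 96.2 -5.6] 83
[448.4 240.9  17.1] [ -4.5  47.9 -87.2] 71
[437.3 264.9  93.7] [-15.6  71.9 -10.6] 68
[444.8 327.6  76.8] [ -8.1 134.6 -27.5] 52
[475.4 334.8  77.1] [ 22.5 141.8 -27.2] 42
```

Four balls are in the bowl and the fifth fell back into the tray at (448,241). Raising and carrying gently to the jar.

```bash
python3 -m crank '[[[0.002,-0.002,0.006,0,-1],[0.006,-0.007,0.018,0,-1],[0.012,-0.015,0.03,0,-1],[0.02,-0.026,0.042,0,-1],[0.028,-0.038,0.052,0,-1],[0.035,-0.048,0.06,0,-1],[0.038,-0.056,0.066,0,-1],[0.04,-0.06,0.07,0,-1]]]'; python3 -m crank '[[[0.002,-0.005,0,0,-1],[0.007,-0.015,0,0,-1],[0.015,-0.03,0,0,-1],[0.024,-0.048,0,0,-1],[0.033,-0.066,0,0,-1],[0.041,-0.082,0,0,-1],[0.047,-0.094,0,0,-1],[0.05,-0.1,0,0,-1]]]'; sed -i 's/\[.40,.12,.012\],\[.50,.37,.3\]/tool()+[-.06,.04,-.06],tool()+[.06,.18,.05]/' look.py; python3 look.py
```

```text
t: 19.3
ee_pos: [0.4935, 0.1319, 0.1751]
orientation: [[1.0, -0.001, 0.021], [-0.0, -1.0, -0.011], [0.021, 0.011, -1.0]]
wrist_force: [0.8, 0.5, -4.0]
gripper_width: 0.0183
t: 20.1
ee_pos: [0.544, 0.0305, 0.1749]
orientation: [[1.0, -0.002, 0.02], [-0.001, -1.0, -0.011], [0.02, 0.011, -1.0]]
wrist_force: [-0.7, -0.0, -3.9]
gripper_width: 0.018
[0.54396147 0.03053165 0.1748664 ]
[559.4 148.7 170.2] [ 15.4 118.2  -4.6] 89
[542.5 129.1 167.4] [-1.5 98.5 -7.4] 64
[528.8 105.1 163.8] [-15.2  74.6 -11. ] 60
[535.9 164.1 147.5] [ -8.1 133.5 -27.4] 40
[557.5 102.6 164.3] [ 13.6  72.1 -10.6] 35
[564.  172.2 148.6] [ 20.  141.6 -26.2] 36
```

```bash
python3 -m crank '[[[0.002,-0.005,0,0,-1],[0.007,-0.015,0,0,-1],[0.015,-0.03,0,0,-1],[0.024,-0.048,0,0,-1],[0.033,-0.066,0,0,-1],[0.041,-0.082,0,0,-1],[0.047,-0.094,0,0,-1],[0.05,-0.1,0,0,-1]]]'; python3 -m crank '[[[0.003,-0.005,0,0,-1],[0.008,-0.015,0,0,-1],[0.017,-0.03,0,0,-1],[0.028,-0.048,0,0,-1],[0.039,-0.066,0,0,-1],[0.049,-0.082,0,0,-1],[0.056,-0.094,0,0,-1],[0.059,-0.1,0,0,-1]]]';python3 -m crank '[[[0,-0.005,0,0,-1],[0,-0.015,0,0,-1],[0,-0.03,0,0,-1],[0,-0.048,0,0,-1],[0,-0.066,0,0,-1],[0,-0.084,0,0,-1],[0,-0.1,0,0,-1],[0,-0.11,0,0,-1]]]'; python3 look.py
```

```text
t: 20.95
ee_pos: [0.5947, -0.0713, 0.1747]
orientation: [[1.0, -0.003, 0.02], [-0.003, -1.0, -0.011], [0.02, 0.011, -1.0]]
wrist_force: [-0.1, 0.1, -3.8]
gripper_width: 0.0179
t: 21.75
ee_pos: [0.6541, -0.1724, 0.1743]
orientation: [[1.0, -0.003, 0.02], [-0.003, -1.0, -0.011], [0.02, 0.011, -1.0]]
wrist_force: [-0.9, -0.3, -4.5]
gripper_width: 0.0179
t: 22.55
ee_pos: [0.6539, -0.2846, 0.1741]
orientation: [[1.0, -0.005, 0.02], [-0.005, -1.0, -0.012], [0.02, 0.011, -1.0]]
wrist_force: [0.6, 0.3, -3.6]
gripper_width: 0.018
[ 0.65389891 -0.28455498  0.17411383]
[ 669.1 -166.3  170.2] [ 15.2 118.3  -4. ] 59
[ 649.2 -187.2  167.5] [-4.7 97.4 -6.6] 39
[ 671.9 -210.5  164.3] [18.  74.1 -9.8] 26
[ 638.7 -150.8  148.6] [-15.2 133.7 -25.5] 26
```

```bash
python3 -m crank '[[[0,-0.002,-0.005,0,-1],[0,-0.005,-0.013,0,-1],[0,-0.008,-0.02,0,-1],[0,-0.008,-0.024,0,-1],[0,-0.008,-0.025,0,-1],[0,-0.008,-0.025,0,-1],[0,-0.008,-0.025,0,-1],[0,-0.008,-0.025,0,-1]]]' 20; python3 look.py;  python3 - <<'E'
from h import *
pitch();P=cloud(grab("scene")).reshape(-1,3)
m=(np.hypot(P[:,0]-.653,P[:,1]+.154)<.075)&(P[:,2]>.068)&(P[:,2]<.08);r=cv2.minEnclosingCircle((P[m,:2]*1000).astype(np.float32));print("jar rim",r,m.sum())
E
```

```text
t: 23.4
ee_pos: [0.654, -0.2935, 0.1495]
orientation: [[1.0, -0.005, 0.021], [-0.005, -1.0, -0.013], [0.021, 0.012, -1.0]]
wrist_force: [0.4, -0.5, -4.1]
gripper_width: 0.018
[ 0.65397895 -0.29350502  0.14950415]
[ 668.8 -178.5  146.5] [ 14.8 115.   -3. ] 54
[ 647.4 -196.1  144.1] [-6.6 97.4 -5.4] 37
[ 639.  -223.   139.3] [-15.   70.5 -10.2] 25
50: n158 zmed 10.7 min -1.4 | 60: n10 zmed 1.1 min -6.1 | 70: n48 zmed 1.3 min -7.4 | 80: n328 zmed -104.0 min -134.5 | 90: n40 zmed -120.5 min -142.6 | 100: n46 zmed 1.5 min -20.2 | 110: n42 zmed -5.9 min -18.5 | 120: n76 zmed -7.0 min -17.5 | 130: n36 zmed -15.3 min -16.5 | 140: n30 zmed -14.4 min -15.6 | 
jar rim ((657.6229858398438, -152.72996520996094), 63.988677978515625) 308
```

It doesn't slip at 20 N. I'll ease the grip through the opening target just short of contact so the loaded scoop pivots nose-down.

```bash
python3 -m crank '[[[0,0,0,0,-0.66],[0,0,0,0,-0.65],[0,0,0,0,-0.64],[0,0,0,0,-0.63],[0,0,0,0,-0.62],[0,0,0,0,-0.61],[0,0,0,0,-0.6],[0,0,0,0,-0.6]]]' 20; python3 look.py
```

```text
t: 24.35
ee_pos: [0.6539, -0.2936, 0.1493]
orientation: [[1.0, -0.006, 0.02], [-0.005, -1.0, -0.012], [0.02, 0.012, -1.0]]
wrist_force: [0.1, -0.0, -4.2]
gripper_width: 0.0181
[ 0.65386568 -0.29357163  0.14927347]
[ 668.3 -176.7  144.9] [ 14.4 116.9  -4.4] 55
[ 648.  -194.7  142.2] [-5.9 98.9 -7.1] 32
[ 668.2 -221.9  138.8] [ 14.3  71.6 -10.5] 27
```

```bash
python3 -m crank '[[[0,0,0,0,-0.595],[0,0,0,0,-0.595],[0,0,0,0,-0.59],[0,0,0,0,-0.59],[0,0,0,0,-0.585],[0,0,0,0,-0.585],[0,0,0,0,-0.58],[0,0,0,0,-0.58]]]' 20; python3 look.py
```

```text
t: 25.2
ee_pos: [0.6539, -0.2936, 0.1493]
orientation: [[1.0, -0.006, 0.02], [-0.005, -1.0, -0.012], [0.02, 0.012, -1.0]]
wrist_force: [-0.0, 0.1, -4.7]
gripper_width: 0.018
[ 0.65387029 -0.29357905  0.14929061]
[ 670.1 -176.2  144.2] [ 16.2 117.4  -5.1] 58
[ 649.2 -195.1  142.9] [-4.7 98.4 -6.4] 40
[ 667.  -220.8  139.2] [ 13.2  72.7 -10.1] 26
[ 648.4 -159.3  123. ] [ -5.5 134.3 -26.3] 26
```

```bash
python3 -m crank '[[[0,0,0,0,-0.577],[0,0,0,0,-0.574],[0,0,0,0,-0.571],[0,0,0,0,-0.568],[0,0,0,0,-0.565],[0,0,0,0,-0.565],[0,0,0,0,-0.565],[0,0,0,0,-0.565]]]' 20; python3 look.py
```

```text
t: 26.05
ee_pos: [0.6539, -0.2936, 0.1493]
orientation: [[1.0, -0.006, 0.02], [-0.005, -1.0, -0.012], [0.02, 0.012, -1.0]]
wrist_force: [0.0, 0.7, -4.4]
gripper_width: 0.0188
[ 0.65388542 -0.29356946  0.14928062]
[ 669.2 -175.3  145. ] [ 15.3 118.3  -4.3] 49
[ 648.  -194.5  143. ] [-5.9 99.  -6.3] 36
[ 639.8 -221.5  138.7] [-14.1  72.1 -10.5] 26
[ 656.4 -154.6  123.3] [  2.5 138.9 -26. ] 25
```

```bash
python3 -m crank '[[[0,0,0,0,-0.562],[0,0,0,0,-0.559],[0,0,0,0,-0.556],[0,0,0,0,-0.553],[0,0,0,0,-0.55],[0,0,0,0,-0.55],[0,0,0,0,-0.55],[0,0,0,0,-0.55]]]' 20; python3 look.py
```

```text
t: 26.9
ee_pos: [0.6539, -0.2936, 0.1493]
orientation: [[1.0, -0.006, 0.02], [-0.005, -1.0, -0.012], [0.02, 0.012, -1.0]]
wrist_force: [0.2, -0.2, -3.5]
gripper_width: 0.0194
[ 0.65387168 -0.29355657  0.14927352]
[ 669.2 -177.4  146.3] [ 15.3 116.2  -2.9] 57
[ 649.6 -194.7  142.3] [-4.3 98.8 -6.9] 37
[ 666.9 -221.8  139.8] [13.1 71.8 -9.5] 31
```

```bash
python3 -m crank '[[[0,0,0,0,-0.548],[0,0,0,0,-0.546],[0,0,0,0,-0.544],[0,0,0,0,-0.542],[0,0,0,0,-0.54],[0,0,0,0,-0.54],[0,0,0,0,-0.54],[0,0,0,0,-0.54]]]' 20; python3 look.py
```

```text
t: 27.75
ee_pos: [0.654, -0.2936, 0.1495]
orientation: [[1.0, -0.005, 0.021], [-0.005, -1.0, -0.013], [0.021, 0.012, -1.0]]
wrist_force: [-0.3, 0.4, -1.4]
gripper_width: 0.0199
[ 0.65396767 -0.29361934  0.14952015]
[ 656.5 -248.8   83.1] [  2.6  44.9 -66.4] 28
```

The scoop pivoted. Clenching, then looking.

```bash
python3 -m crank '[[[0,0,0,0,-1],[0,0,0,0,-1],[0,0,0,0,-1],[0,0,0,0,-1],[0,0,0,0,-1],[0,0,0,0,-1],[0,0,0,0,-1],[0,0,0,0,-1]]]' 80;  python3 - <<'E'
from h import *
g=grab("scene");np.savez("sc6.npz",P=cloud(g),**g);t=grab("top");np.savez("top6.npz",P=cloud(t),**t)
a=cv2.resize(g["color"][80:230,140:300],None,fx=4,fy=4,interpolation=cv2.INTER_CUBIC)
cv2.imwrite("pics/p12.png",a)
E
```

```text
t: 28.6
ee_pos: [0.654, -0.2936, 0.1495]
orientation: [[1.0, -0.006, 0.021], [-0.005, -1.0, -0.012], [0.021, 0.012, -1.0]]
wrist_force: [1.1, 0.4, -1.4]
gripper_width: 0.0191
```

View pics/p12.png

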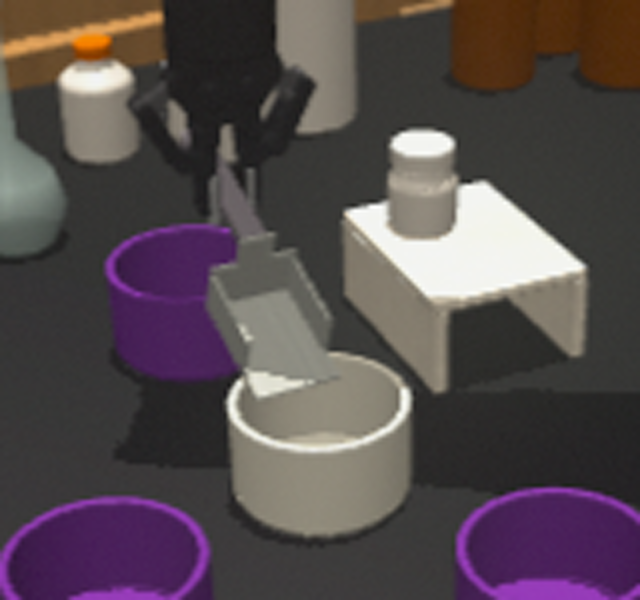

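The scoop is empty and nose-down over the jar's near rim at (290,385). The jar and riser stand, and no ball is on the bench in view. Lifting it straight up and off, then counting the balls from above.

```bash
python3 -m crank '[[[0,0,0.01,0,-1],[0,0,0.03,0,-1],[0,0,0.06,0,-1],[0,0,0.09,0,-1],[0,0,0.1,0,-1],[0,0,0.1,0,-1],[0,0,0.1,0,-1],[0,0,0.1,0,-1]]]' 100; python3 -m crank '[[[-0.04,0.01,0,0,-1],[-0.08,0.03,0,0,-1],[-0.12,0.06,0,0,-1],[-0.16,0.1,0,0,-1],[-0.19,0.14,0,0,-1],[-0.195,0.17,0,0,-1],[-0.195,0.19,0,0,-1],[-0.195,0.19,0,0,-1]]]'
cat > cnt.py <<'E'
from h import *
for n in("top","scene"):
    f=grab(n);np.savez(n+"7.npz",P=cloud(f),**f)
    for lo,hi in(([.595,-.215,.009],[.715,-.095,.066]),([.405,.138,.008],[.495,.37,.05])):
        print(n,[((b*1000).round().astype(int).tolist(),s) for b,s in spheres(f,lo,hi,minc=15)])
    P=cloud(f).reshape(-1,3);m=(np.hypot(P[:,0]-.653,P[:,1]+.154)<.085)&(P[:,2]>.068)&(P[:,2]<.08);print("jar",cv2.minEnclosingCircle((P[m,:2]*1000).astype(np.float32)),m.sum())
E
python3 cnt.py
```

```text
t: 29.5
ee_pos: [0.6534, -0.2932, 0.2472]
orientation: [[1.0, -0.006, 0.018], [-0.005, -1.0, -0.011], [0.018, 0.011, -1.0]]
wrist_force: [0.3, -0.3, -2.0]
gripper_width: 0.0184
t: 30.3
ee_pos: [0.4577, -0.1009, 0.2464]
orientation: [[1.0, -0.003, 0.018], [-0.003, -1.0, -0.01], [0.018, 0.01, -1.0]]
wrist_force: [0.7, -0.1, -1.6]
gripper_width: 0.0185
top [([677, -118, 21], 47), ([691, -172, 22], 43), ([659, -147, 20], 43), ([627, -128, 21], 29), ([653, -180, 0], 17), ([619, -171, -1], 16)]
top [([447, 154, 17], 55), ([448, 362, 22], 37), ([476, 361, 19], 35), ([418, 355, 14], 28), ([468, 347, 5], 21), ([440, 348, 7], 19)]
jar ((654.2581176757812, -154.99290466308594), 62.31113815307617) 219
scene [([686, -114, 48], 46), ([622, -211, 46], 41), ([682, -112, 22], 37), ([622, -211, 22], 33), ([605, -198, 38], 26), ([637, -216, 53], 24)]
scene [([449, 154, 17], 72)]
jar ((657.2637329101562, -153.08407592773438), 64.376708984375) 319
```

Four balls are in the jar (centres at z≈21 mm) and the fifth is in the tray at (448,154). The jar hasn't moved. Now laying the scoop down: touching the nose to the bench with a light grip will swing it back level.

```bash
python3 -m crank '[[[0,0.01,-0.04,0,-1],[0,0.02,-0.08,0,-1],[0,0.02,-0.12,0,-1],[0,0.02,-0.13,0,-1],[0,0.02,-0.14,0,-1],[0,0.02,-0.15,0,-1],[0,0.02,-0.15,0,-1],[0,0.02,-0.15,0,-1]]]' 30; python3 -m crank '[[[0,0,-0.006,0,-1],[0,0,-0.012,0,-1],[0,0,-0.018,0,-1],[0,0,-0.024,0,-1],[0,0,-0.03,0,-1],[0,0,-0.035,0,-1],[0,0,-0.038,0,-1],[0,0,-0.04,0,-1]]]' 25; python3 - <<'E'
from h import *
pitch()
E
```

```text
t: 31.2
ee_pos: [0.4588, -0.0836, 0.0974]
orientation: [[1.0, -0.005, 0.019], [-0.005, -1.0, -0.011], [0.019, 0.011, -1.0]]
wrist_force: [-0.2, 0.3, -2.5]
gripper_width: 0.0183
t: 32.0
ee_pos: [0.46, -0.0845, 0.0585]
orientation: [[1.0, -0.005, 0.021], [-0.005, -1.0, -0.013], [0.021, 0.013, -1.0]]
wrist_force: [0.5, -3.8, 8.2]
gripper_width: 0.018
50: n85 zmed -4.5 min -45.4 | 60: n28 zmed -46.1 min -47.7 | 70: n29 zmed -47.9 min -49.8 | 80: n33 zmed -49.1 min -51.0 | 90: n43 zmed -51.1 min -52.9 | 100: n44 zmed -53.1 min -54.8 | 110: n49 zmed -54.1 min -55.7 | 120: n52 zmed -55.7 min -58.1 | 130: n52 zmed -59.2 min -60.7 | 140: n42 zmed -59.5 min -61.3 |
```

```bash
python3 -m crank '[[[0,0,-0.005,0,-1],[0,0,-0.01,0,-1],[0,0,-0.014,0,-1],[0,0,-0.017,0,-1],[0,0,-0.019,0,-1],[0,0,-0.02,0,-1],[0,0,-0.02,0,-1],[0,0,-0.02,0,-1]]]' 20; python3 - <<'E'
from h import *
pitch()
E
```

```text
t: 32.85
ee_pos: [0.461, -0.0852, 0.0392]
orientation: [[1.0, -0.006, 0.023], [-0.005, -1.0, -0.014], [0.023, 0.014, -1.0]]
wrist_force: [1.7, -3.5, 6.3]
gripper_width: 0.0184
50: n211 zmed -7.7 min -34.2 | 60: n25 zmed -36.0 min -37.9 | 70: n21 zmed -36.8 min -37.6 | 80: n24 zmed -36.6 min -38.5 | 90: n32 zmed -37.3 min -38.4 | 100: n37 zmed -36.5 min -38.5 | 110: n39 zmed -36.6 min -38.3 | 120: n46 zmed -36.9 min -38.8 | 130: n53 zmed -37.7 min -40.0 | 140: n44 zmed -39.6 min -41.7 |
```

Flat now. Opening slowly, rising straight up and backing away.

```bash
python3 -m crank '[[[0,0,0,0,-0.5],[0,0,0,0,-0.3],[0,0,0,0,0],[0,0,0,0,0.3],[0,0,0,0,0.3],[0,0,0,0,0.3],[0,0,0.01,0,0.3],[0,0,0.03,0,0.3]]]'; python3 -m crank '[[[0,0,0.04,0,0.3],[0,0,0.08,0,0.3],[0,0,0.12,0,0.3],[0,0,0.14,0,0.3],[0,0.05,0.14,0,0.3],[0,0.1,0.14,0,0.3],[0,0.15,0.14,0,0.3],[0,0.2,0.14,0,0.3]]]';python3 -m crank '[[[0,0.04,0,0,0.3],[0,0.09,0,0,0.3],[0,0.1,0,0,0.3],[0,0.1,0,0,0.3],[0,0.1,0,0,0.3],[0,0.1,0,0,0.3],[0,0.1,0,0,0.3],[0,0.1,0,0,0.3]]]'; python3 cnt.py; python3 - <<'E'
from h import *
f=dict(np.load("top7.npz"));P=f["P"].reshape(-1,3)
def box(n,lo,hi):
    Q=P[np.all((P>lo)&(P<hi),axis=1)]*1000;r=cv2.minAreaRect(Q[:,:2].astype(np.float32));print(n,len(Q),np.round(r[0],1),np.round(r[1],1),round(r[2],1));return Q
Q=box("handle",[.43,-.20,.05],[.49,-.04,.075]);k=Q[:,1];print("y",k.min(),k.max())
for a,b in((-145,-120),(-120,-95),(-95,-70)): print("handle z",np.median(Q[(k>a)&(k<b),2]))
Q=box("floor",[.42,-.04,-.02],[.50,.07,.05]);
for y in range(-40,50,15):
    m=(Q[:,1]>y)&(Q[:,1]<y+15)&(abs(Q[:,0]-460)<22);print(y,np.median(Q[m,2]).round(1),Q[m,2].max().round(1))
box("pot",[.43,-.38,.13],[.51,-.29,.17]);box("amber",[.68,.20,.03],[.78,.30,.2]);box("tub",[.75,.05,.08],[.84,.13,.1])
E
```

```text
t: 33.7
ee_pos: [0.4599, -0.0846, 0.0687]
orientation: [[1.0, -0.006, 0.021], [-0.005, -1.0, -0.013], [0.021, 0.013, -1.0]]
wrist_force: [0.1, -0.6, 1.3]
gripper_width: 0.0554
t: 34.5
ee_pos: [0.4597, 0.1171, 0.2098]
orientation: [[1.0, -0.006, 0.022], [-0.006, -1.0, -0.013], [0.023, 0.013, -1.0]]
wrist_force: [1.2, -0.0, 1.0]
gripper_width: 0.0554
t: 35.3
ee_pos: [0.46, 0.2162, 0.2099]
orientation: [[1.0, -0.008, 0.023], [-0.008, -1.0, -0.013], [0.023, 0.013, -1.0]]
wrist_force: [-0.2, -0.6, 0.7]
gripper_width: 0.0554
top [([692, -172, 22], 41), ([677, -118, 20], 39), ([660, -147, 19], 39), ([627, -131, 18], 30), ([670, -190, 1], 16), ([635, -194, 0], 16)]
top [([447, 154, 16], 42)]
jar ((654.2108154296875, -154.4912567138672), 62.07620620727539) 250
scene [([685, -112, 35], 44), ([686, -113, 58], 36), ([626, -213, 50], 35), ([626, -211, 26], 30), ([688, -113, 20], 26), ([604, -192, 23], 25)]
scene [([448, 156, 17], 69)]
jar ((657.70263671875, -151.85240173339844), 63.45210266113281) 313
handle 251 [460.5 -95.7] [108.4  19.7] 88.9
y -149.7398516136651 -41.6414364084572
handle z 59.1128908176064
handle z 59.8742016709346
handle z 60.68533272137388
floor 886 [460.2  15.1] [110.1  79. ] 89.1
-40 2.4 42.7
-25 2.5 11.2
-10 0.5 10.0
5 1.9 7.6
20 1.6 8.4
35 1.9 8.7
pot 254 [ 469.4 -339.5] [47.2 48.2] 86.9
amber 510 [730.3 249. ] [65. 68.] 47.8
tub 244 [796.1  92.8] [53.  51.4] 25.6
```

All checks agree: scoop flat and empty with its butt at y≈−150 mm, four balls in the jar, one in the tray, bystanders unmoved and the gripper free. Handing in.

```bash
python3 -c "
from h import *
print(order.close_job())"
```

```text
the job is handed in; nothing more can be done
None
```

The job is done and handed in at about 35 s of the 72 s allowed; no verdict comes back.

**What I did:** I pulled the scoop out from under the riser by its bowl, laid it flat on the bench and took it again by the handle. I pushed it under the balls against the tray's slope and pressed it nose-up. It lifted out four balls in one go, and the fifth rolled back into the tray. Over the jar I eased the grip until the loaded scoop swung nose-down and the balls ran out. Touching the nose to the bench levelled the scoop again, and I released it.

**Last checks, from the top camera's depth image:**
- **Balls:** four are in the jar, about 45 mm or less from its mid point where I worked it out, and one is in the tray near its -x end.
- **Scoop:** it lies flat and empty, with the handle's end about 150 mm ahead of the riser's origin (90 mm needed).
- **Jar and bystanders:** the jar, bottle, tub and pot are within about 1 mm of where they started.
- **Gripper:** it is open and well clear of everything.

**What disagreed:**
- **Jar:** the scene camera can't see into it, so the ball count there rests on the top view alone. It also reads the jar about 3 mm off the top view, and read it the same way before the pour.
- **Handle:** its measured height suggests a tilt of about 0.03 rad. That is within the 0.1 rad limit, and the bowl floor reads flat to within about 2 mm.

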